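Take the record photo of a rebuilt cylinder with the two-stage release key

ROBOT

A 7-joint arm with a two-finger parallel gripper is mounted at the origin on the work surface. World frame = base frame: x ahead of the robot, y to its left, z up, the work surface at z = 0. Lengths are in m, angles in rad, forces in N, time in s.
With the tool pointing down it reaches from about 0.425 to 0.825 m from the base axis. Payload 3.6 kg.
Tool frame: the origin (TCP) lies where the fingers leave the gripper's body, on its centre line; the fingertips stand 73 mm ahead of it and the grasp point (between the pads) lies 54 mm ahead of it; z points along the fingers, y is the direction in which the jaws open and shut (so a half turn about z gives the same grasp; the last joint's range is limited). The gripper opens to 85 mm and grips with 20 to 120 N. Pads are 22 mm wide; open, the fingers measure 114 mm over their backs; the gripper's body (76 mm by 85 mm) begins 54 mm behind the grasp point. The pads swing forward as they close: fully open they stand 13 mm farther back than shut.
Start: joints at [-1.185, 0.615, -0.013, 1.423, 0.008, 1.103, -0.04], TCP at [0.261, 0.595, 0.304] pointing down, gripper open.
Joint ranges: [-3.12, 3.12], [-0.3, 2.06], [-1.34, 1.32], [0.26, 2.42], [-1.36, 4.5], [0.01, 1.98], [-2.84, 2.84]. Speed limits (rad/s): [2.79, 2.79, 3.14, 3.14, 3.14, 3.14, 3.14].

INTERFACE

Orientations are given as a rotation vector (axis times angle).
In Python, from rig import sense, snapshot, calibration, finish_job gives the robot as it stands. The module is installed in compiled form; this text tells all that it offers.
- The arm moves only by the tool move_arm, never from a script. Its argument "moves" is a list that holds one entry, the list of rows, each a list of 5 numbers: the opening, from 0 (shut) to 1 (fully open), then the shift along the tool's x, y, z scaled (see below), then the turn about the tool's z scaled (see below). A call has exactly 10 rows; each row shifts and turns the commanded pose from where the row before left it, along the tool's axes as they then stand; what a row does not reach is not made up. The controller multiplies each number of a shift by 0.02 m and each number of a turn by 1.5 rad. A row lasts 1/8 s, in which the tool goes at most 62.5 mm and 10.7 degrees, less where a joint would pass 70% of its speed; a pose out of reach is approached as far as the arm can. A call with a number of a shift or a turn outside -1 to 1 is refused whole. A call with a gripper value outside its range is refused whole. The fingers move at their own pace and stop on an object; the grip force is fixed at half the most. Time passes only in rows, so rows that do not move let the fingers close, or fill a call up. It gives the time, the measured TCP pose, the force and the opening at its end, in the units of the state.
- sense(): the state, without advancing time (a new reading comes with each control period).
- snapshot(name): name is "scene" or "top" or "wrist"; returns (picture, depth): 400x640x3 uint8, blue, green, red; 400x640 float32, m along the optical axis (not along the pixel's ray), 0 where there is no reading.
- calibration(name): a dict with "intrinsics" (3x3 intrinsics, pixels), "camera_from_world" (4x4, takes a point from world to camera coordinates); the wrist camera has in their place "tool_from_camera" (4x4, takes a point from camera to tool coordinates, whose origin is the TCP and whose axes are the flange's). Camera axes: x right, y down, z forward; pixel columns grow to the right and rows downward; lengths in m; the calibration is good to about 2 mm. A picture is of the moment at which its call begins: read the wrist's pose just before it. calibration takes no time and is no camera call.
- finish_job(): hands the job in, once; it reports no verdict.
The state is a dict: "time_s": time; "joints": joint angles; "qd": joint speeds; "joint_torque": joint torques, N m; "eef_pos": TCP position; "tcp_rot": TCP orientation; "force": force on the tool from outside, world axes, zero at the start; "torque": the same for the moment, N m; "opening": finger opening in m.
Only numpy, scipy, OpenCV 4.12 (cv2) and the standard library are available. Lean on these libraries where they do the work, as an engineer would, in place of code of your own. Each camera call takes 0.05 s, during which the arm holds its last target.

TASK

Take the record photo of the cylinder on the copy stand, using the grey control box with the ROUND key: half-press the round key down to its first click and hold it there for a full second so that the camera can focus, then press it fully down, and let it come right back up. Do not press the square key of the other box, which switches the lamps.

Things in the scene. Friction and masses are not known exactly. Their poses are not given: they have to be found in the camera images.
- release_top (a point): Centre of the flat top of the round black release key, 42 mm in diameter, in the middle of a fixed grey control box 90 x 110 mm, 45 mm high. At rest the top is 69 mm above the bench, 24 mm above the box (steel collar round it: 56 mm wide, 6 mm high). The point goes down with the key: 7 mm to the first click, 14 mm in all, straight down; springs return it when let go.
- release_half (a joint): First stage of the round key: 0 at rest, 0.007 m at the first click (half-pressed), and still 0.007 when pressed further. It takes a force rising from 1.5 to 4 N; at the click the key stops and does not move on until the force exceeds 9 N.
- release_full (a joint): Second stage of the same key: 0 at rest and while half-pressed, 0.007 m when fully pressed. It takes 9 N at its start and 12 N at its end, then a hard stop. The key's total travel is the sum of both stages.
- lamp_top (a point): Centre of the top of the square black lamp key (42 x 42 mm, 69 mm above the bench) on a second, otherwise identical grey box; it goes down 8 mm at 1.5 to 4 N. Not to be pressed. Either box may be the left one; a loose piston, 82 mm across and 66 mm high, stands between them.

How it is judged:
By the outcome, as a careful person would: the job done as asked, in the order asked, and still so for the second after the job is handed in, with the robot touching nothing.
It also fails if it takes over 32 s, if anything falls off the work surface, if the arm or the gripper's body presses on something with over 40 N, if the wrist force passes 120 N, or if a joint passes its speed limit or range.

## Working session

There is one attempt and no reset: what is moved stays moved. The work goes in short steps, Python scripts to look and compute and a tool call to move; the robot and the scene stay as the last step left them, time stands still between calls to the robot, and variables do not carry over. Pictures are saved under pics/ and viewed, and the job is handed in when it is done.

Besides the shell and the picture viewer there is one more tool, called after "Emit:" in YAML: its name, and indented under it one key for each argument. move_arm: Moves the arm, as the interface text tells. Shifts and turns lie within -1 to 1; 1 stands for 0.02 m of shift or 1.5 rad of turn. Its arguments: {"type":"object","properties":{"moves":{"type":"array","items":{"type":"array","items":{"type":"array","items":{"type":"number","minimum":-1,"maximum":1}}}}},"required":["moves"]}

```bash
mkdir -p pics; cat > h.py <<'E'
import numpy as np, cv2
from rig import sense, snapshot, calibration, finish_job
from scipy.spatial.transform import Rotation as R
def px2w(name,d,u,v,z=None):
    c=calibration(name);K=np.array(c["intrinsics"]);T=np.linalg.inv(np.array(c["camera_from_world"]))
    p=np.linalg.inv(K)@np.array([u,v,1.])*d
    return T[:3,:3]@p+T[:3,3]
E
python3 - <<'E'
from h import *
s=sense();print(s)
for n in("scene","top"):
    p,d=snapshot(n);cv2.imwrite(f"pics/{n}1.png",p);np.save(n+"d.npy",d);np.save(n+"p.npy",p)
    print(calibration(n))
E
```

```text
{'time_s': 0.0, 'joints': array([-1.18448983,  0.61595638, -0.01262492,  1.42497321,  0.00812504,
        1.10339937, -0.04040921]), 'qd': array([ 1.21148331e-03,  6.38223293e-04, -1.33811883e-03,  3.22948613e-05,
       -3.35338815e-04, -9.31164823e-04, -4.03909237e-05]), 'joint_torque': array([ 4.92625950e-04, -4.69220603e+01,  2.59113656e-01, -1.71033418e+01,
        9.92672984e-03,  9.55958240e-03,  3.25641444e-06]), 'eef_pos': array([0.26051597, 0.5948487 , 0.30268914]), 'tcp_rot': array([-0.64362195, -3.07444968,  0.00414632]), 'force': array([-0.49537866,  0.07019501,  0.06362573]), 'torque': array([0.05032901, 0.02446804, 0.03139882]), 'opening': 0.08548826917959901}
{'intrinsics': array([[424.7075474 ,   0.        , 317.18933163],
       [  0.        , 424.7075474 , 204.14376096],
       [  0.        ,   0.        ,   1.        ]]), 'camera_from_world': array([[-0.12521689,  0.99208141,  0.00975745,  0.03645494],
       [ 0.66450888,  0.09116673, -0.74169844, -0.2742073 ],
       [-0.73671479, -0.08638926, -0.67066252,  1.16745064],
       [ 0.        ,  0.        ,  0.        ,  1.        ]])}
{'intrinsics': array([[365.71568355,   0.        , 316.94006697],
       [  0.        , 365.71568355, 197.13594308],
       [  0.        ,   0.        ,   1.        ]]), 'camera_from_world': array([[ 0.02922186, -0.9995277 , -0.00951148, -0.00531222],
       [-0.99459942, -0.02812709, -0.09990421,  0.56375696],
       [ 0.0995895 ,  0.0123795 , -0.9949516 ,  0.77713073],
       [ 0.        ,  0.        ,  0.        ,  1.        ]])}
```

View pics/scene1.png

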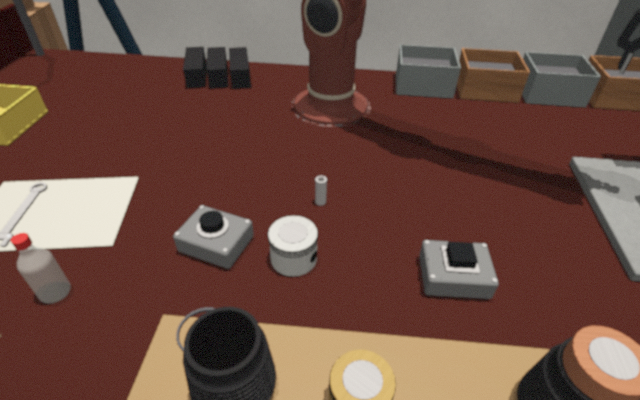

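View pics/top1.png

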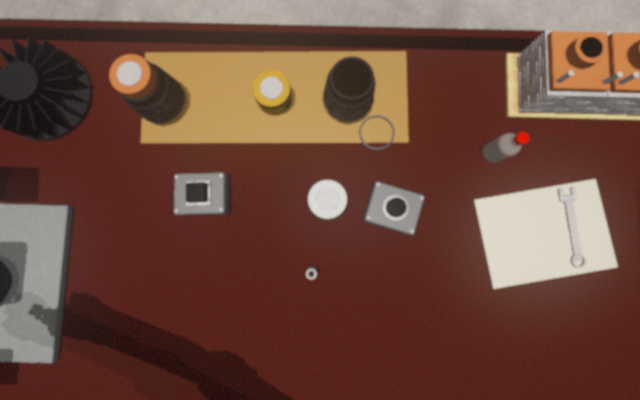

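The top view shows the round key at about (396,207), the square key at (198,193), and the white piston between them at (327,199). In the scene view the round key is at (212,221).

```bash
python3 - <<'E'
from h import *
for n,(u0,v0) in (("top",(396,207)),("scene",(212,221))):
    p=np.load(n+"p.npy");d=np.load(n+"d.npy")
    ys,xs=np.mgrid[v0-45:v0+45,u0-45:u0+45];P=np.array([px2w(n,d[y,x],x,y) for y,x in zip(ys.ravel(),xs.ravel())])
    col=p[ys.ravel(),xs.ravel()].astype(int).max(1)
    m=(P[:,2]>.060)&(P[:,2]<.078)&(np.hypot(xs.ravel()-u0,ys.ravel()-v0)<20)
    print(n,d[v0,u0],px2w(n,d[v0,u0],u0,v0),"dark",m.sum(),P[m].mean(0),np.median(P[m],0),(P[m].min(0)+P[m].max(0))/2,np.ptp(P[m],axis=0))
    # dark region & ray-plane at z=.069
    mask=((p.max(2)<45)).astype(np.uint8);N,l,st,ce=cv2.connectedComponentsWithStats(mask)
    k=l[v0,u0];print("blob",k,st[k],ce[k])
    c=calibration(n);K=np.array(c["intrinsics"]);T=np.linalg.inv(np.array(c["camera_from_world"]))
    for uv in ((u0,v0),ce[k]):
        r=T[:3,:3]@np.linalg.inv(K)@np.array([*uv,1.]);t=(.069-T[2,3])/r[2];print("ray",T[:3,3]+t*r)
    b=(P[:,2]>.035)&(P[:,2]<.05);q=P[b]; print("box",q.mean(0))
    s=20 if n=="top" else 0
    cr=cv2.resize(p[v0-40:v0+40,u0-60:u0+60],None,fx=6,fy=6,interpolation=cv2.INTER_CUBIC);cv2.imwrite(f"pics/{n}crop.png",cr)
E
```

```text
Traceback (most recent call last):
  File "h.py", line 5, in px2w
    c=calibration(name);K=np.array(c["intrinsics"]);T=np.linalg.inv(np.array(c["camera_from_world"]))
ValueError: time passes only in moves, steps and waits
```

```bash
cat > h.py <<'E'
import numpy as np, cv2, functools
from rig import sense, snapshot, calibration, finish_job
from scipy.spatial.transform import Rotation as R
cal=functools.lru_cache(None)(calibration)
def px2w(name,d,u,v):
    c=cal(name);K=np.array(c["intrinsics"]);T=np.linalg.inv(np.array(c["camera_from_world"]))
    p=np.linalg.inv(K)@np.array([u,v,1.])*d
    return T[:3,:3]@p+T[:3,3]
E
python3 - <<'E'
from h import *
np.set_printoptions(precision=4,suppress=True)
for n,(u0,v0) in (("top",(396,207)),("scene",(212,221))):
    p=np.load(n+"p.npy");d=np.load(n+"d.npy")
    ys,xs=np.mgrid[v0-45:v0+45,u0-45:u0+45];P=np.array([px2w(n,d[y,x],x,y) for y,x in zip(ys.ravel(),xs.ravel())])
    m=(P[:,2]>.060)&(P[:,2]<.078)&(np.hypot(xs.ravel()-u0,ys.ravel()-v0)<20)
    print(n,d[v0,u0],px2w(n,d[v0,u0],u0,v0),"top",m.sum(),P[m].mean(0),np.median(P[m],0),(P[m].min(0)+P[m].max(0))/2,np.ptp(P[m],axis=0))
    mask=((p.max(2)<45)).astype(np.uint8);N,l,st,ce=cv2.connectedComponentsWithStats(mask)
    k=l[v0,u0];print("blob",k,st[k],ce[k])
    c=cal(n);K=np.array(c["intrinsics"]);T=np.linalg.inv(np.array(c["camera_from_world"]))
    for uv in ((u0,v0),ce[k]):
        r=T[:3,:3]@np.linalg.inv(K)@np.array([*uv,1.]);t=(.069-T[2,3])/r[2];print("ray",T[:3,3]+t*r)
    b=(P[:,2]>.035)&(P[:,2]<.05);q=P[b]; print("box",q.mean(0),(q.min(0)+q.max(0))/2)
    cr=cv2.resize(p[v0-40:v0+40,u0-60:u0+60],None,fx=6,fy=6,interpolation=cv2.INTER_CUBIC);cv2.imwrite(f"pics/{n}crop.png",cr)
print(sense()["time_s"])
E
```

```text
top 0.7611215 [ 0.5437 -0.1547  0.0686] top 318 [ 0.5432 -0.1543  0.0688] [ 0.5434 -0.1546  0.069 ] [ 0.5429 -0.1553  0.0668] [0.0398 0.042  0.0124]
blob 0 [     0      0    640    400 246826] [327.5064 200.478 ]
ray [ 0.5436 -0.1546  0.069 ]
ray [ 0.5532 -0.0119  0.069 ]
box [ 0.5428 -0.1534  0.0449] [ 0.5441 -0.1554  0.0426]
scene 0.7265929 [ 0.5533 -0.149   0.0688] top 379 [ 0.5494 -0.152   0.0671] [ 0.5499 -0.1519  0.0677] [ 0.5471 -0.1533  0.0652] [0.0412 0.0411 0.0103]
blob 32 [201 213  21  19 218] [211.1514 223.5917]
ray [ 0.5535 -0.1489  0.069 ]
ray [ 0.5597 -0.1484  0.069 ]
box [ 0.5577 -0.1483  0.0435] [ 0.5469 -0.1534  0.0425]
0.1
```

View pics/topcrop.png

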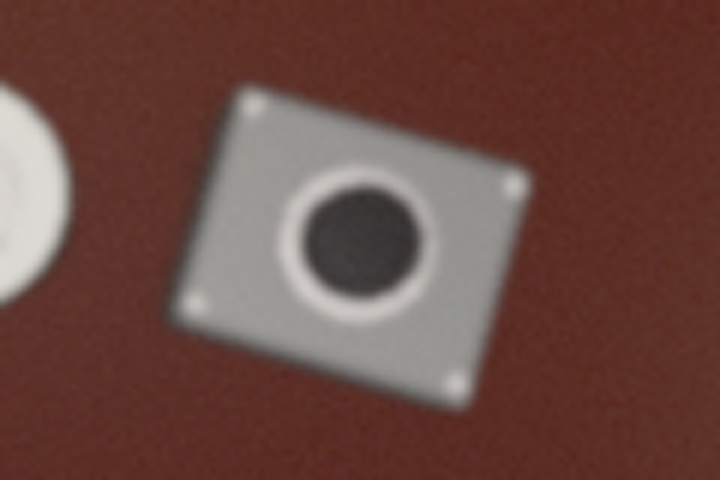

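View pics/scenecrop.png

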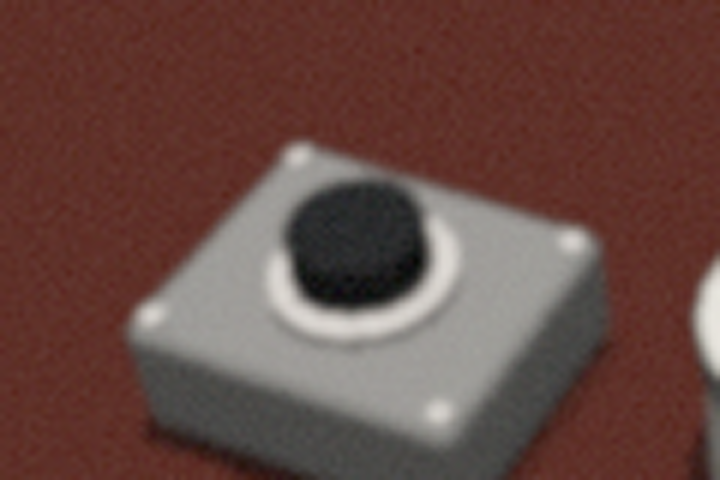

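Both views put the key top at about (0.545, -0.154, 0.069). Next I check that the corridor is clear and work out the shift in tool axes.

```bash
python3 - <<'E'
from h import *
np.set_printoptions(precision=4,suppress=True)
s=sense();M=R.from_rotvec(s["tcp_rot"]).as_matrix();e=s["eef_pos"];print(M, M.T@(np.array([.545,-.154,.30])-e)/.02)
a=e[:2];b=np.array([.545,-.154])
for n in("top","scene"):
    d=np.load(n+"d.npy");v,u=np.mgrid[0:400:2,0:640:2];c=cal(n);K=c["intrinsics"];T=np.linalg.inv(c["camera_from_world"])
    dd=d[v,u].ravel();P=(T[:3,:3]@(np.linalg.inv(K)@np.array([u.ravel(),v.ravel(),np.ones(u.size)])*dd)).T+T[:3,3];P=P[dd>0]
    t=np.clip(((P[:,:2]-a)@(b-a))/((b-a)@(b-a)),0,1);dist=np.linalg.norm(P[:,:2]-(a+t[:,None]*(b-a)),axis=1)
    for k in range(8):
        m=(dist<.1)&(t>=k/8)&(t<=(k+1)/8); print(n,k,m.sum(),P[m,2].max() if m.any() else None)
E
```

```text
[[-0.916   0.4011 -0.0009]
 [ 0.4011  0.916  -0.0022]
 [-0.     -0.0024 -1.    ]] [-28.05   -28.5968   0.2081]
top 0 1987 0.055380043620027686
top 1 1035 0.004673534955980108
top 2 1014 0.004067276965705302
top 3 1008 0.00452787765455398
top 4 998 0.004590425618410832
top 5 989 0.06222539872628263
top 6 1024 0.07070854233758628
top 7 1712 0.07165731473358339
scene 0 1380 0.34552812818777034
scene 1 735 0.002030181281595822
scene 2 779 0.0022260631075488035
scene 3 799 0.0018371143315562
scene 4 841 0.0019009205379717509
scene 5 992 0.059685247762115035
scene 6 831 0.06902702249727288
scene 7 2024 0.06970326001013494
```

Emit:
move_arm:
  moves:
    - [[0,-0.5,-0.5,0,0],[0,-1,-1,0,0],[0,-1,-1,0,0],[0,-1,-1,0,0],[0,-1,-1,0,0],[0,-1,-1,0,0],[0,-1,-1,0,0],[0,-1,-1,0,0],[0,-1,-1,0,0],[0,-1,-1,0,0]]

```text
time_s: 1.35
eef_pos: [0.3589, 0.343, 0.3039]
tcp_rot: [0.645, 3.074, -0.001]
force: [-0.7, -0.3, 0.1]
opening: -0.0001
```

Emit:
move_arm:
  moves:
    - [[0,-1,-1,0,0],[0,-1,-1,0,0],[0,-1,-1,0,0],[0,-1,-1,0,0],[0,-1,-1,0,0],[0,-1,-1,0,0],[0,-1,-1,0,0],[0,-1,-1,0,0],[0,-1,-1,0,0],[0,-1,-1,0,0]]

```text
time_s: 2.6
eef_pos: [0.4611, 0.0798, 0.304]
tcp_rot: [-0.645, -3.074, 0.001]
force: [0.3, -0.5, 0.2]
opening: -0.0
```

Emit:
move_arm:
  moves:
    - [[0,-1,-1,0.5,0],[0,-1,-1,0.5,0],[0,-1,-1,0.5,0],[0,-1,-1,0.5,0],[0,-1,-1,0.5,0],[0,-1,-1,0.5,0],[0,-1,-1,0.5,0],[0,-1,-1,0.5,0],[0,-0.5,-1,0,0],[0,0,0,0,0]]

```text
time_s: 3.85
eef_pos: [0.5439, -0.1543, 0.2238]
tcp_rot: [-0.651, -3.073, 0.003]
force: [0.2, 0.2, -0.1]
opening: 0.0001
```

```bash
python3 - <<'E'
from h import *
np.set_printoptions(precision=4,suppress=True)
s=sense();c=cal("wrist");K=c["intrinsics"];T=np.array(c["tool_from_camera"])
p,d=snapshot("wrist");cv2.imwrite("pics/w1.png",p)
M=R.from_rotvec(s["tcp_rot"]).as_matrix()
v,u=np.mgrid[0:400,0:640];dd=d.ravel()
P=(M@(T[:3,:3]@(np.linalg.inv(K)@np.array([u.ravel(),v.ravel(),np.ones(u.size)])*dd)+T[:3,3:])).T+s["eef_pos"]
dark=p.max(2).ravel()<70
m=(dd>0)&dark&(P[:,2]>.06)&(P[:,2]<.078)&(np.hypot(P[:,0]-.545,P[:,1]+.154)<.035)
print(m.sum(),P[m].mean(0),(P[m].min(0)+P[m].max(0))/2,np.ptp(P[m],axis=0),u.ravel()[m].mean(),v.ravel()[m].mean())
print(s["eef_pos"],sense()["time_s"])
E
```

```text
2334 [ 0.5422 -0.1525  0.0682] [ 0.5434 -0.153   0.0655] [0.0411 0.0405 0.0111] 317.7592116538132 203.70394173093402
[ 0.5439 -0.1543  0.2238] 3.9
```

View pics/w1.png

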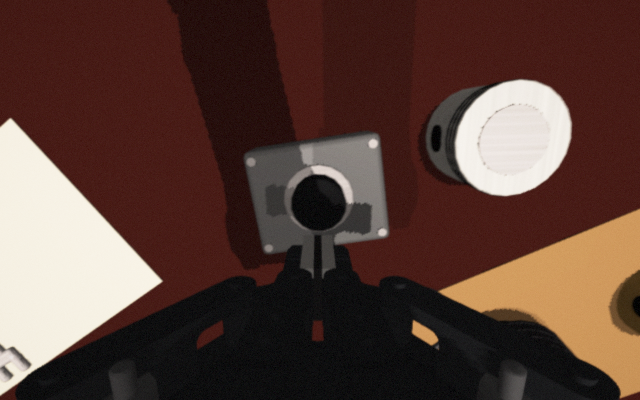

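The wrist view shows the key at (318,204), directly below the shut fingertips and clear of the piston. I now descend to just above the key.

Emit:
move_arm:
  moves:
    - [[0,0,0,0.5,0],[0,0,0,0.5,0],[0,0,0,0.5,0],[0,0,0,0.5,0],[0,0,0,0.5,0],[0,0,0,0.5,0],[0,0,0,0.5,0],[0,0,0,0.25,0],[0,0,0,0,0],[0,0,0,0,0]]

```text
time_s: 5.15
eef_pos: [0.5453, -0.1514, 0.1492]
tcp_rot: [0.644, 3.074, -0.0]
force: [-0.5, -0.0, -0.3]
opening: -0.0001
```

Emit:
move_arm:
  moves:
    - [[0,0,-0.1,0.1,0],[0,0,0,0.1,0],[0,0,0,0.05,0],[0,0,0,0.05,0],[0,0,0,0.05,0],[0,0,0,0.05,0],[0,0,0,0.05,0],[0,0,0,0.05,0],[0,0,0,0,0],[0,0,0,0,0]]

```text
time_s: 6.4
eef_pos: [0.5443, -0.1532, 0.139]
tcp_rot: [0.644, 3.075, 0.0]
force: [-1.4, 0.3, 2.6]
opening: -0.0
```

```bash
python3 -c "
from h import *
s=sense();print(s['time_s'],s['eef_pos'],s['force'],s['torque'])"
```

```text
6.4 [ 0.54428056 -0.15318617  0.13899294] [-1.36764249  0.32958362  2.57254922] [ 0.04704955  0.1244977  -0.02304456]
```

Emit:
move_arm:
  moves:
    - [[0,0,0,0.04,0],[0,0,0,0.04,0],[0,0,0,0.04,0],[0,0,0,0.04,0],[0,0,0,0.02,0],[0,0,0,0,0],[0,0,0,0,0],[0,0,0,0,0],[0,0,0,0,0],[0,0,0,0,0]]

```text
time_s: 7.65
eef_pos: [0.5443, -0.1532, 0.1353]
tcp_rot: [0.644, 3.075, -0.0]
force: [0.1, -0.9, 4.1]
opening: -0.0003
```

```bash
python3 -c "
from h import *
s=sense();print(s['time_s'],s['eef_pos'],s['force'],s['torque'])"
```

```text
7.65 [ 0.54430041 -0.153183    0.13532438] [ 0.05631769 -0.94635992  4.13731311] [ 0.15135189  0.13748903 -0.00632093]
```

Emit:
move_arm:
  moves:
    - [[0,0,0,0.01,0],[0,0,0,0,0],[0,0,0,0,0],[0,0,0,0,0],[0,0,0,0,0],[0,0,0,0,0],[0,0,0,0,0],[0,0,0,0,0],[0,0,0,0,0],[0,0,0,0,0]]

```text
time_s: 8.9
eef_pos: [0.5443, -0.1532, 0.1351]
tcp_rot: [0.644, 3.075, -0.0]
force: [-0.8, 1.5, 3.4]
opening: 0.0001
```

```bash
python3 -c "
from h import *
s=sense();print(s['time_s'],s['eef_pos'],s['force'],s['torque'])"
```

```text
8.9 [ 0.54428218 -0.1532008   0.13512118] [-0.8248157   1.53754218  3.39364801] [ 0.13281647  0.06584671 -0.03549595]
```

Emit:
move_arm:
  moves:
    - [[0,0,0,0.01,0],[0,0,0,0,0],[0,0,0,0,0],[0,0,0,0,0],[0,0,0,0.005,0],[0,0,0,0,0],[0,0,0,0,0],[0,0,0,0,0],[0,0,0,0,0],[0,0,0,0,0]]

```text
time_s: 10.15
eef_pos: [0.5443, -0.1532, 0.1348]
tcp_rot: [0.644, 3.075, -0.0]
force: [-0.7, 1.0, 4.1]
opening: -0.0001
```

```bash
python3 -c "
from h import *
s=sense();print(s['time_s'],s['eef_pos'],s['force'],s['torque'])"
```

```text
10.15 [ 0.54428289 -0.15321243  0.13483813] [-0.6532876   0.98752337  4.13205131] [ 0.24810797 -0.00697512 -0.01803216]
```

Emit:
move_arm:
  moves:
    - [[0,0,0,0.01,0],[0,0,0,0,0],[0,0,0,0,0],[0,0,0,0,0],[0,0,0,0.005,0],[0,0,0,0,0],[0,0,0,0,0],[0,0,0,0,0],[0,0,0,0,0],[0,0,0,0,0]]

```text
time_s: 11.4
eef_pos: [0.5443, -0.1532, 0.1347]
tcp_rot: [0.644, 3.075, -0.0]
force: [-0.7, 1.0, 5.3]
opening: -0.0003
```

```bash
python3 -c "
from h import *
s=sense();print(s['time_s'],s['eef_pos'],s['force'],s['torque'])"
```

```text
11.4 [ 0.54427304 -0.15318849  0.13473555] [-0.71482938  0.97384274  5.27431491] [ 0.23696349  0.15257113 -0.0030939 ]
```

The position has stopped following and the force rises, so this is the click. I add a small margin and hold.

Emit:
move_arm:
  moves:
    - [[0,0,0,0.008,0],[0,0,0,0,0],[0,0,0,0,0],[0,0,0,0,0],[0,0,0,0,0],[0,0,0,0,0],[0,0,0,0,0],[0,0,0,0,0],[0,0,0,0,0],[0,0,0,0,0]]

```text
time_s: 12.65
eef_pos: [0.5443, -0.1532, 0.1347]
tcp_rot: [0.644, 3.075, -0.0]
force: [-0.1, 1.2, 6.0]
opening: -0.0004
```

```bash
python3 -c "
from h import *
s=sense();print(s['time_s'],s['eef_pos'],s['force'],s['torque'])"
```

```text
12.65 [ 0.54428818 -0.15322312  0.13472079] [-0.12289722  1.16557935  5.95925377] [ 0.24853026  0.19162392 -0.00945549]
```

Emit:
move_arm:
  moves:
    - [[0,0,0,0,0],[0,0,0,0,0],[0,0,0,0,0],[0,0,0,0.1,0],[0,0,0,0.1,0],[0,0,0,0.1,0],[0,0,0,0.1,0],[0,0,0,0.08,0],[0,0,0,0,0],[0,0,0,0,0]]

```text
time_s: 13.9
eef_pos: [0.5443, -0.1532, 0.1274]
tcp_rot: [0.644, 3.074, 0.0]
force: [-4.1, 2.5, 21.1]
opening: -0.0001
```

```bash
python3 -c "
from h import *
s=sense();print(s['time_s'],s['eef_pos'],s['force'],s['torque'])"
```

```text
13.9 [ 0.54433172 -0.15323922  0.12740516] [-4.14730259  2.53183938 21.07563697] [0.51230174 1.0462159  0.00919322]
```

The key is 7.3 mm below the click at 21 N, so it is on its hard stop. Releasing straight up.

Emit:
move_arm:
  moves:
    - [[0,0,0,-0.2,0],[0,0,0,-0.3,0],[0,0,0,-0.5,0],[0,0,0,-0.5,0],[0,0,0,-0.5,0],[0,0,0,-0.5,0],[0,0,0,-0.5,0],[0,0,0,-0.5,0],[0,0,0,0,0],[0,0,0,0,0]]

```text
time_s: 15.15
eef_pos: [0.5441, -0.1531, 0.1946]
tcp_rot: [-0.644, -3.074, -0.0]
force: [0.0, -0.3, 1.1]
opening: 0.0001
```

```bash
python3 - <<'E'
from h import *
s=sense();print(s['time_s'],s['eef_pos'],s['force'],s['qd'].round(4))
p,d=snapshot("scene");cv2.imwrite("pics/end.png",p)
c=cal("wrist");K=c["intrinsics"];T=np.array(c["tool_from_camera"])
p,d=snapshot("wrist");cv2.imwrite("pics/endw.png",p)
M=R.from_rotvec(s["tcp_rot"]).as_matrix();v,u=np.mgrid[0:400,0:640];dd=d.ravel()
P=(M@(T[:3,:3]@(np.linalg.inv(K)@np.array([u.ravel(),v.ravel(),np.ones(u.size)])*dd)+T[:3,3:])).T+s["eef_pos"]
r=np.hypot(P[:,0]-.544,P[:,1]+.154)
m=(dd>0)&(r<.017)&(P[:,2]<.1);print("key z",m.sum(),np.median(P[m,2]))
m=(dd>0)&(r<.045)&(r>.032)&(P[:,2]<.06);print("box z",m.sum(),np.median(P[m,2]))
E
```

```text
15.15 [ 0.54406929 -0.15312792  0.19456498] [ 0.03295638 -0.27970029  1.11419961] [-0.0004  0.0056 -0.0004  0.0038  0.0002  0.0006 -0.0001]
key z 1792 0.06870998321717832
box z 4816 0.044657668791830765
```

View pics/end.png

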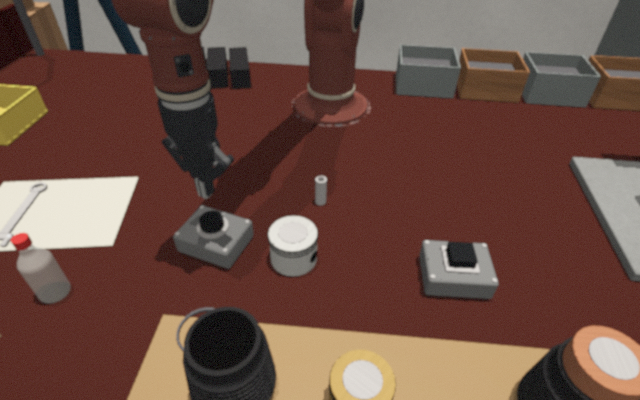

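The end picture shows the fingertips at about (205,190), well above the key. The round key at (212,221) is back up at 68.7 mm, and the piston (293,245) and lamp key (462,254) have not moved.

```bash
python3 -c "
from h import *
print(finish_job())"
```

```text
the job is handed in; nothing more can be done
None
```

The record photo sequence is done and handed in at about 15 s of the 32 s allowed. I pressed the round key with the shut fingertips and then lifted straight off.

- **Half-press:** at the first click the key stopped following and held steady at about 6 N, between the 4 N and 9 N thresholds. It stayed there for more than 1.5 s.
- **Full press:** the key went down another 7.3 mm to its hard stop, at about 21 N.
- **Release:** the wrist camera then measured the key top at 68.7 mm, against 69 mm at rest. The fingertips were about 50 mm above it.
- **Surroundings:** in the last picture the lamp key and the piston had not moved, and the arm never went near either.

No check failed. Force readings carried roughly 0.5–1 N of noise (1.1 N showed in free air at the end), so I judged the click by the key ceasing to follow as well as by the force. Whether the camera actually took the photo cannot be seen from the sensors.

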